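Weed out the soft belt clip

TASK

One of the three belt clips in the board came out too soft. Working from the left pocket to the right, press each tongue straight down on its rivet with about 6 newtons for a moment and judge how far it gives; then lay the soft clip foot down in the aluminium tray and put the spare clip flat into the emptied pocket, facing the same way as the others, and press it there in the same way to prove it. Leave the firm clips in their pockets, and do not overstrain a tongue or disturb the other things on the bench.

Things in the scene. Friction and masses are not known exactly. Their poses are not given: they have to be found in the camera images.
- board: fixed hardwood board 116 (x) x 212 (y) x 18 mm; three pockets side by side, centred at x 0 and y +70, 0, -70 mm (left, middle, right as the robot sees it), each 80 (x) x 32 (y) mm, 6 mm deep, floor 12 mm above the bench. A clip lies foot down in each, along x, its lip end at the board's -x side (towards the robot). Origin: centre of the underside.
- tray: fixed bent-aluminium tray for rejects, 182 (x) x 107 (y) mm outside, 172 x 96 mm inside, walls 20 mm high, floor 2 mm above the bench, empty at the start. Origin: centre of the underside.
- clip_a_mid (a point): steel belt clip (60 g), a 24 mm wide, 2.5 mm thick strip bent like a hairpin lying flat: foot from x -36 to +26 mm, round bend at x +26 to +33 mm, springy tongue above the foot, rising from 13 mm at the bend to an up-turned lip 23 mm high at x -35 mm. One of three look-alikes in the pockets; exactly one is soft, it may stand in any pocket. Point: over the middle of its foot, 9 mm above its underside; x towards the bend, z up.
- clip_b_mid (a point): another of the three look-alike clips, same shape and size as clip_a. To lift a clip, grip it across its 24 mm width near this point: in a pocket only the tongue's edges and the bend stand clear of the board, 10 to 18 mm above the clip's underside. Point: over the middle of its foot, 9 mm above its underside; x towards the bend, z up.
- clip_c_mid (a point): another of the three look-alike clips, same shape and size as clip_a. Point: over the middle of its foot, 9 mm above its underside; x towards the bend, z up.
- clip_spare_mid (a point): the spare clip, same shape and size, a firm one, lying foot down by itself on the bench beyond the board. Point: over the middle of its foot, 9 mm above its underside; x towards the bend, z up.
- clip_spare_front (a point): point on the foot of the spare clip under its lip end, 28 mm from its middle; in a pocket this end is towards the robot.
- clip_a_stud (a point): top of the domed brass rivet (12 mm wide, 3 mm high) at mid-span of the tongue of clip_a: 27 mm from the bend where the tongue flexes, about 21 mm above the clip's underside at rest. Press straight down here with the shut fingertips.
- clip_b_stud (a point): top of the domed brass rivet (12 mm wide, 3 mm high) at mid-span of the tongue of clip_b: 27 mm from the bend where the tongue flexes, about 21 mm above the clip's underside at rest. Press straight down here with the shut fingertips.
- clip_c_stud (a point): top of the domed brass rivet (12 mm wide, 3 mm high) at mid-span of the tongue of clip_c: 27 mm from the bend where the tongue flexes, about 21 mm above the clip's underside at rest. Press straight down here with the shut fingertips.
- clip_spare_stud (a point): top of the domed brass rivet (12 mm wide, 3 mm high) at mid-span of the tongue of clip_spare: 27 mm from the bend where the tongue flexes, about 21 mm above the clip's underside at rest. Press straight down here with the shut fingertips.
- clip_a_tongue (a joint): deflection of the tongue of clip_a, rad about the bend: 0 at rest, grows as it is pressed down (0.1 rad = 2.7 mm at the rivet). On the rivet a firm tongue takes about 4.2 N per mm (6 N: 1.4 mm, 0.05 rad), a soft one 1.4 N per mm (6 N: 4.4 mm, 0.16 rad). Over 20 N, or past 0.3 rad, it is spoiled.
- clip_b_tongue (a joint): deflection of the tongue of clip_b, rad about the bend: 0 at rest, grows as it is pressed down (0.1 rad = 2.7 mm at the rivet). Stiffness as told for clip_a.
- clip_c_tongue (a joint): deflection of the tongue of clip_c, rad about the bend: 0 at rest, grows as it is pressed down (0.1 rad = 2.7 mm at the rivet). Stiffness as told for clip_a.
- clip_spare_tongue (a joint): deflection of the tongue of clip_spare, rad about the bend: 0 at rest, grows as it is pressed down (0.1 rad = 2.7 mm at the rivet). Stiffness as told for clip_a.
- flux_tin: bystander: round black tin, 41 mm wide, 24 mm high; origin at its underside
- pliers_round: bystander: small pliers, 49 x 140 x 12 mm; origin at the underside
- brass_brush: bystander: wooden brush, 17 x 178 x 22 mm; origin at the underside
There are look-alikes about, which are no part of the job. What is shaped like the part that bears clip_b_mid but green is not meant.

How it is judged:
On the way, in this order (a step that is already met when the one before it is completed fails the run):
1. the tongue of the clip in the left pocket is pressed on its rivet with 4 to 10 N (((y of clip_a_mid in the frame of board above 0.035 m and contact force between the fingers and clip_a between 4 and 10 N and horizontal distance between the grasp point and clip_a_stud below 0.02 m and value of joint clip_a_tongue above 0.03 rad) or (y of clip_b_mid in the frame of board above 0.035 m and contact force between the fingers and clip_b between 4 and 10 N and horizontal distance between the grasp point and clip_b_stud below 0.02 m and value of joint clip_b_tongue above 0.1 rad) or (y of clip_c_mid in the frame of board above 0.035 m and contact force between the fingers and clip_c between 4 and 10 N and horizontal distance between the grasp point and clip_c_stud below 0.02 m and value of joint clip_c_tongue above 0.03 rad))), for 0.2 s.
2. the clip in the middle pocket likewise (((y of clip_a_mid in the frame of board between -0.035 and 0.035 m and contact force between the fingers and clip_a between 4 and 10 N and horizontal distance between the grasp point and clip_a_stud below 0.02 m and value of joint clip_a_tongue above 0.03 rad) or (y of clip_b_mid in the frame of board between -0.035 and 0.035 m and contact force between the fingers and clip_b between 4 and 10 N and horizontal distance between the grasp point and clip_b_stud below 0.02 m and value of joint clip_b_tongue above 0.1 rad) or (y of clip_c_mid in the frame of board between -0.035 and 0.035 m and contact force between the fingers and clip_c between 4 and 10 N and horizontal distance between the grasp point and clip_c_stud below 0.02 m and value of joint clip_c_tongue above 0.03 rad))), for 0.2 s.
3. the clip in the right pocket likewise (((y of clip_a_mid in the frame of board below -0.035 m and contact force between the fingers and clip_a between 4 and 10 N and horizontal distance between the grasp point and clip_a_stud below 0.02 m and value of joint clip_a_tongue above 0.03 rad) or (y of clip_b_mid in the frame of board below -0.035 m and contact force between the fingers and clip_b between 4 and 10 N and horizontal distance between the grasp point and clip_b_stud below 0.02 m and value of joint clip_b_tongue above 0.1 rad) or (y of clip_c_mid in the frame of board below -0.035 m and contact force between the fingers and clip_c between 4 and 10 N and horizontal distance between the grasp point and clip_c_stud below 0.02 m and value of joint clip_c_tongue above 0.03 rad))), for 0.2 s.
4. the soft clip lies foot down in the tray, released (x of clip_b_mid in the frame of tray between -0.07 and 0.07 m and y of clip_b_mid in the frame of tray between -0.045 and 0.045 m and z of clip_b_mid in the frame of tray below 0.016 m and angle between clip_b_mid's own z axis and vertical below 0.15 rad and linear speed of clip_b below 0.02 m/s and contact force between the fingers and clip_b below 0.1 N), for 0.2 s.
5. the spare, flat in the emptied pocket, is pressed on its rivet with 4 to 10 N (x of clip_spare_mid in the frame of board between -0.012 and 0.012 m and z of clip_spare_mid in the frame of board between 0.017 and 0.024 m and y of clip_spare_mid in the frame of board between -0.082 and 0.082 m and angle between clip_spare_mid's own z axis and vertical below 0.08 rad and contact force between the fingers and clip_spare between 4 and 10 N and horizontal distance between the grasp point and clip_spare_stud below 0.02 m and value of joint clip_spare_tongue above 0.03 rad), for 0.2 s.
At the end, for the whole second after the job is handed in: The soft clip lies foot down (within 0.15 rad) on the tray's floor; the two firm clips and the spare lie flat (within 0.08 rad) on the floors of the board's three pockets, the spare with its lip end to the same side as the others; all are released and at rest (all of step 4 and x of clip_a_mid in the frame of board between -0.012 and 0.012 m and z of clip_a_mid in the frame of board between 0.017 and 0.024 m and y of clip_a_mid in the frame of board between -0.082 and 0.082 m and angle between each of clip_a_mid, clip_c_mid, clip_spare_mid's own z axis and vertical below 0.08 rad and linear speed of each of clip_a, clip_c, clip_spare below 0.02 m/s and x of clip_c_mid in the frame of board between -0.012 and 0.012 m and z of clip_c_mid in the frame of board between 0.017 and 0.024 m and y of clip_c_mid in the frame of board between -0.082 and 0.082 m and x of clip_spare_mid in the frame of board between -0.012 and 0.012 m and z of clip_spare_mid in the frame of board between 0.017 and 0.024 m and y of clip_spare_mid in the frame of board between -0.082 and 0.082 m and x of clip_spare_front in the frame of board below 0 m); the robot touches nothing.
It fails at once if a tongue is overstrained (a firm one pressed with over 20 N, any one past 0.3 rad) (value of joint any of clip_a_tongue, clip_c_tongue, clip_spare_tongue above 0.185 rad or value of joint clip_b_tongue above 0.3 rad).
It fails at once if a firm clip is taken out of its pocket (moved over 20 mm) (distance of any of clip_a_mid, clip_c_mid from where it was at the start of the episode above 0.02 m).
It fails at once if the tin, pliers or brush is moved over 20 mm (distance of any of flux_tin, pliers_round, brass_brush from where it was at the start of the episode above 0.02 m).
It also fails if it takes over 72 s, if anything falls off the work surface, if the arm or the gripper's body presses on something with over 40 N, if the wrist force passes 120 N, or if a joint passes its speed limit or range.

ROBOT

A 6-joint arm with a two-finger parallel gripper is mounted at the origin on a cart in front of the work surface, level with it; the furniture and walls round the work are solid. World frame = base frame: x ahead of the robot, y to its left, z up, the work surface at z = 0. Lengths are in m, angles in rad, forces in N, time in s.
With the tool pointing down it reaches from about 0.3 to 0.85 m from the base axis. Payload 4.2 kg.
Tool frame: the origin (TCP) lies at the very end of the fingers, on their centre line; the grasp point (between the pads) lies 19 mm behind it; z points along the fingers, y is the direction in which the jaws open and shut (so a half turn about z gives the same grasp; the last joint's range is limited). The gripper opens to 91 mm and grips with 3 to 60 N. Pads are 32 mm wide; open, the fingers measure 118 mm over their backs; the gripper's body (76 mm by 178 mm) begins 60 mm behind the grasp point.
Start: joints at [-0.02, 0.32, 1.565, -0, 1.257, -0.02], TCP at [0.575, 0, 0.214] pointing down, gripper open.
Joint ranges: [-3.11, 3.11], [-0.84, 2.01], [0.21, 2.61], [-1.34, 4.49], [0.05, 2.63], [-2.56, 2.56]. Speed limits (rad/s): [2.57, 2.57, 3.14, 3.14, 3.14, 3.14].

INTERFACE

Orientations are given as [roll, pitch, yaw] about the fixed x, y, z axes, in that order (R = Rz(yaw) Ry(pitch) Rx(roll)).
In Python, from plant import r gives the robot as it stands.
- The arm moves only by the shell command python3 -m pendant 'ROWS' [OPENING] [FORCE]. ROWS is JSON, a list of rows, each a list of 2 entries, a list of its own where there are three numbers: the shift along the world's x, y, z in cm, then the turn about the world's z in rad. A call has exactly 8 rows; each row shifts and turns the pose as measured when the row begins; what a row does not reach is not made up. A row lasts 1/12 s, in which the tool goes at most 41.7 mm and 7.16 degrees, less where a joint would pass 70% of its speed; a pose out of reach is approached as far as the arm can. A call with a gripper value outside its range is refused whole. OPENING is the closure, from 0 (fully open) to 1 (shut), set as the call begins (- or left out, the last holds). The fingers move at their own pace and stop on an object; FORCE is the grip in N (left out, the last holds). Time passes only in rows, so rows that do not move let the fingers close, or fill a call up. It gives the time, the measured TCP pose, the force and the opening at its end, in the units of the state.
- r.get_obs(): the state, without advancing time (a new reading comes with each control period).
- r.get_image(name): name is "scene" or "side" or "wrist"; returns a dict with "frame" (400x640x3 uint8, blue, green, red), "vfov" (degrees; the focal length in pixels is half the picture's height over the tangent of half this angle, whatever the lens; pixels are square), "cx", "cy" (the principal point, pixels), "D" ([k1, k2, p1, p2, k3] as OpenCV has them; the pictures are not rectified), "R" (3x3) and "t" (3): a world point X has camera coordinates R X + t; the wrist camera has in their place "T_tool_cam" (4x4, takes a point from camera to tool coordinates, whose origin is the TCP and whose axes are the flange's). Camera axes: x right, y down, z forward; pixel columns grow to the right and rows downward; lengths in m; the calibration is good to about 2 mm. A picture is of the moment at which its call begins: read the wrist's pose just before it. There is no depth.
- r.sign_off(): hands the job in, once; it reports no verdict.
The state is a dict: "time": time; "joint_positions": joint angles; "dq": joint speeds; "joint_torque": joint torques, N m; "position": TCP position; "tcp_rot": TCP orientation; "contact_force": force on the tool from outside, world axes, zero at the start; "wrist_torque": the same for the moment, N m; "finger_gap": finger opening in m.
Only numpy, scipy, OpenCV 4.12 (cv2) and the standard library are available. Lean on these libraries where they do the work, as an engineer would, in place of code of your own. Each camera call takes 0.05 s, during which the arm holds its last target.

## Working session

There is one attempt and no reset: what is moved stays moved. The work goes in short steps, Python scripts to look and compute and a shell command to move; the robot and the scene stay as the last step left them, time stands still between calls to the robot, and variables do not carry over. Pictures are saved under pics/ and viewed, and the job is handed in when it is done.

```bash
ls; mkdir -p pics; python3 - <<'E'
from plant import r
import cv2
o=r.get_obs();print({k:(v if not hasattr(v,'round') else v) for k,v in o.items()})
for n in("scene","side","wrist"):
    d=r.get_image(n);cv2.imwrite(f'pics/{n}0.png',d['frame']);print(n,{k:v for k,v in d.items() if k!='frame'})
E
```

```text
pics
{'time': 0.0, 'joint_positions': array([-1.99866317e-02,  3.20308182e-01,  1.56567584e+00, -2.56660331e-05,
        1.25734828e+00, -2.00543745e-02]), 'dq': array([-0.00198314, -0.00127936,  0.00019842,  0.00095653,  0.00050819,
        0.00141066]), 'joint_torque': array([-5.01459035e-04, -4.12465632e+01, -2.31973493e+01,  7.28826877e-02,
        4.58198413e-02, -1.41870069e-04]), 'position': array([5.74510578e-01, 1.00397720e-05, 2.13112142e-01]), 'tcp_rot': array([-3.13985286e+00, -1.04884536e-05,  1.57087200e+00]), 'contact_force': array([ 0.26744964, -0.0586748 ,  0.17022876]), 'wrist_torque': array([ 0.02328206,  0.03385523, -0.00205882]), 'finger_gap': 0.09118076307235125}
scene {'vfov': 53.721887094277456, 'cx': 322.2190527312769, 'cy': 206.58553646230507, 'D': array([0.00803122, 0.        , 0.        , 0.        , 0.        ]), 'R': array([[-0.68786987, -0.72582634,  0.00334149],
       [-0.5668822 ,  0.53435112, -0.6269876 ],
       [ 0.45329858, -0.43318011, -0.77902207]]), 't': array([0.51137709, 0.24427859, 0.75674943])}
side {'vfov': 48.18171367790079, 'cx': 317.29076269987, 'cy': 203.26437710346127, 'D': array([-0.01215525,  0.        ,  0.        ,  0.        ,  0.        ]), 'R': array([[-0.94309864, -0.33208361,  0.01689488],
       [-0.21837681,  0.58026056, -0.7846077 ],
       [ 0.25075193, -0.7436519 , -0.61976231]]), 't': array([0.54879881, 0.07559258, 1.09438664])}
wrist {'vfov': 70.2634007123031, 'cx': 320.26592330030223, 'cy': 201.81760784626965, 'D': array([-0.0298126,  0.       ,  0.       ,  0.       ,  0.       ]), 'T_tool_cam': array([[-3.88341552e-04, -9.58641553e-01, -2.84615921e-01,
         8.05515690e-02],
       [ 9.99999915e-01, -3.32824805e-04, -2.43422192e-04,
        -9.07727818e-04],
       [ 1.38627389e-04, -2.84615992e-01,  9.58641600e-01,
        -1.71173973e-01],
       [ 0.00000000e+00,  0.00000000e+00,  0.00000000e+00,
         1.00000000e+00]])}
```

View pics/scene0.png

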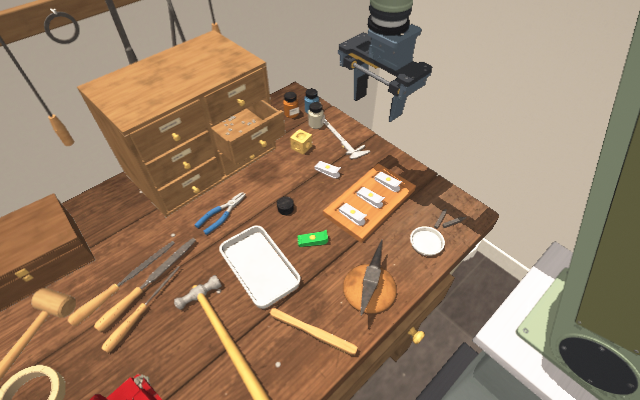

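View pics/side0.png

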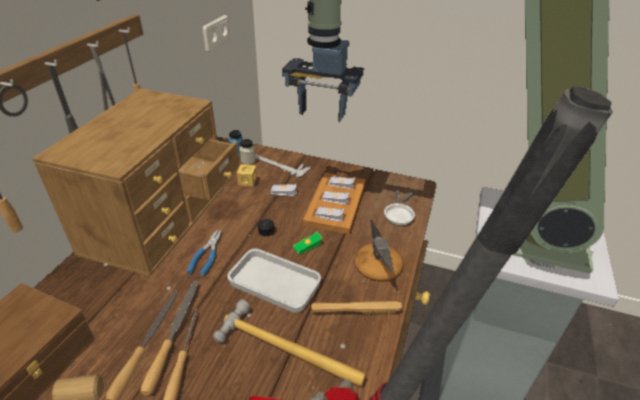

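View pics/wrist0.png

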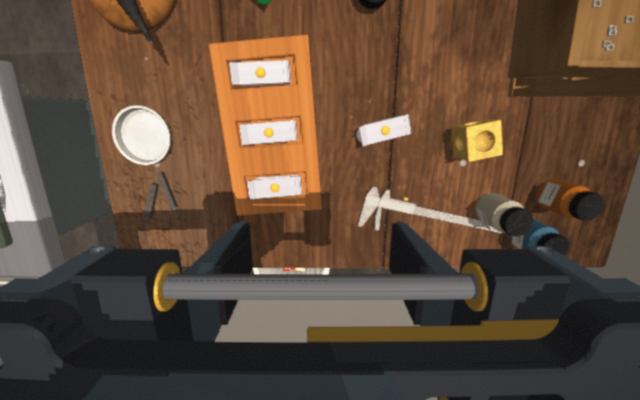

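```bash
cat > h.py <<'E'
import numpy as np, cv2
from plant import r
from scipy.spatial.transform import Rotation as Ro
def snap(n,save):
    o=r.get_obs(); d=r.get_image(n); cv2.imwrite('pics/%s.png'%save,d['frame'])
    K=cam(d,o); np.savez('pics/%s.npz'%save,**K); return d['frame']
def cam(d,o):
    h=d['frame'].shape[0]; f=h/2/np.tan(np.radians(d['vfov'])/2)
    K=np.array([[f,0,d['cx']],[0,f,d['cy']],[0,0,1]])
    if 'R' in d: R,t=np.array(d['R']),np.array(d['t'])
    else:
        T=np.eye(4);T[:3,:3]=Ro.from_euler('xyz',o['tcp_rot']).as_matrix();T[:3,3]=o['position']
        M=np.linalg.inv(T@d['T_tool_cam']);R,t=M[:3,:3],M[:3,3]
    return dict(K=K,D=np.array(d['D']),R=R,t=t)
def ray(save,px,z):
    c=np.load('pics/%s.npz'%save)
    u=cv2.undistortPoints(np.array([[px]],float),c['K'],c['D'])[0,0]
    v=c['R'].T@np.array([u[0],u[1],1]);C=-c['R'].T@c['t']
    return C+v*(z-C[2])/v[2]
def proj(save,X):
    c=np.load('pics/%s.npz'%save)
    p,_=cv2.projectPoints(np.array(X,float).reshape(-1,3),cv2.Rodrigues(c['R'])[0],c['t'],c['K'],c['D'])
    return p.reshape(-1,2)
def crop(save,x0,y0,x1,y1,out,grid=True):
    im=cv2.imread('pics/%s.png'%save)[y0:y1,x0:x1]
    s=min(800/(x1-x0),600/(y1-y0));im=cv2.resize(im,None,fx=s,fy=s,interpolation=cv2.INTER_CUBIC)
    for x in range((x0//20+1)*20,x1,20):
        cv2.line(im,(int((x-x0)*s),0),(int((x-x0)*s),8),(0,255,255),1);cv2.putText(im,str(x),(int((x-x0)*s)+2,12),0,.4,(0,255,255),1)
    for y in range((y0//20+1)*20,y1,20):
        cv2.line(im,(0,int((y-y0)*s)),(8,int((y-y0)*s)),(0,255,255),1);cv2.putText(im,str(y),(10,int((y-y0)*s)+4),0,.4,(0,255,255),1)
    cv2.imwrite('pics/%s.png'%out,im);print(out,s)
def st():
    o=r.get_obs();print(round(o['time'],2),'p',o['position'].round(4),'rpy',o['tcp_rot'].round(3),'F',o['contact_force'].round(1),'gap',round(o['finger_gap'],4))
E
python3 - <<'E'
from h import *
snap('wrist','w1');snap('scene','s1')
crop('w1',200,20,440,220,'w1c');crop('s1',200,140,440,320,'s1c');st()
E
```

```text
w1c 3.0
s1c 3.3333333333333335
0.25 p [0.5748 0.     0.2136] rpy [-3.141 -0.     1.571] F [0.5 0.  1.3] gap 0.091
```

View pics/w1c.png

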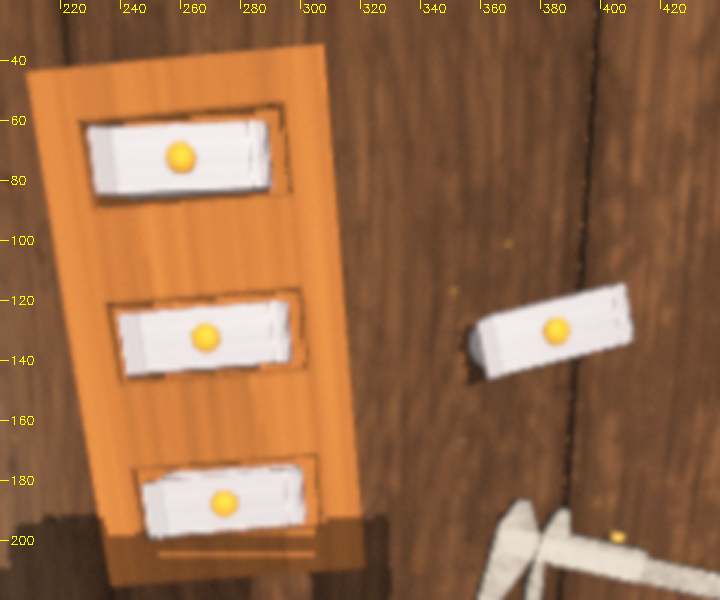

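View pics/s1c.png

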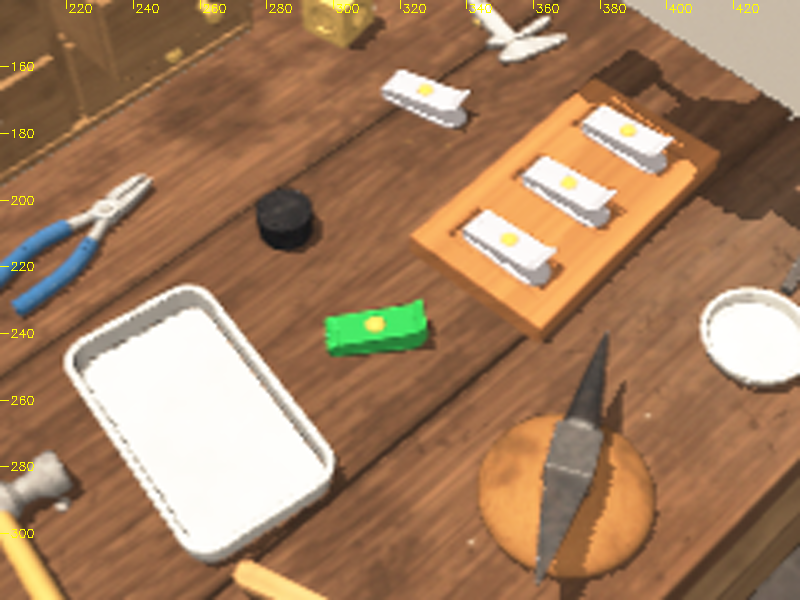

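```bash
python3 - <<'E'
from h import *
for n,w,s,z in [('L',(260,72.3),(353,212),.033),('M',(268.5,132.7),(370.7,194.9),.033),('R',(274.7,187.7),(388.4,179),.033),('S',(385.3,130.3),(327.8,167),.021)]:
    print(n,ray('w1',w,z).round(4),ray('s1',s,z).round(4))
b=[ray('w1',p,.018) for p in[(209,44),(307.7,34.7),(321,209.3),(236.7,215)]]
print(np.round(b,4),np.mean(b,0))
# tray outer top rim corners scene, approx: left, top, right, bottom
for p in [(220,247.5),(257,226),(299,279),(260,307)]: print('tray',ray('s1',p,.02).round(4))
print('tin',ray('s1',(285.5,205),.012),'green',ray('s1',(312.5,237.5),.021),'flat rim',ray('s1',(427,241),.01),'anvil top',ray('s1',(381,241),.05))
E
```

```text
L [0.5045 0.1308 0.033 ] [0.4996 0.1347 0.033 ]
M [0.511  0.0632 0.033 ] [0.5064 0.0672 0.033 ]
R [ 0.5154 -0.005   0.033 ] [ 0.5111 -0.0021  0.033 ]
S [0.6544 0.0655 0.021 ] [0.6503 0.0688 0.021 ]
[[ 0.4433  0.1643  0.018 ]
 [ 0.5589  0.1732  0.018 ]
 [ 0.5744 -0.0388  0.018 ]
 [ 0.459  -0.0471  0.018 ]] [0.5089077  0.06290432 0.018     ]
tray [0.6358 0.4062 0.02  ]
tray [0.6267 0.3131 0.02  ]
tray [0.4615 0.3326 0.02  ]
tray [0.4679 0.4278 0.02  ]
tin [0.63474158 0.22326396 0.012     ] green [0.51741366 0.24376237 0.021     ] flat rim [0.34165158 0.06010849 0.01      ] anvil top [0.39728545 0.15822038 0.05      ]
```

```bash
python3 -m pendant '[[[-0.6,1.1,-0.4],-0.124],[[-0.6,1.1,-0.4],-0.124],[[-0.6,1.1,-0.4],-0.124],[[-0.6,1.1,-0.4],-0.124],[[-0.6,1.1,-0.4],-0.124],[[-0.6,1.1,-0.4],-0.124],[[-0.6,1.1,-0.4],-0.124],[[-0.6,1.1,-0.4],-0.124]]' 1 20; python3 -c "from h import *;st()"
```

```text
time: 0.92
position: [0.5258, 0.0891, 0.1799]
tcp_rot: [3.141, 0.001, 0.566]
contact_force: [1.1, 0.5, 0.6]
finger_gap: 0.0406
0.92 p [0.5258 0.0891 0.1799] rpy [3.141e+00 1.000e-03 5.660e-01] F [1.1 0.5 0.6] gap 0.0406
```

```bash
python3 -m pendant '[[[-0.4,0.7,-0.3],-0.123],[[-0.4,0.7,-0.3],-0.123],[[-0.4,0.7,-0.3],-0.123],[[-0.4,0.7,-0.3],-0.123],[[-0.4,0.7,-0.3],0],[[-0.3,0.7,-0.3],0],[[0,0,0],0],[[0,0,0],0]]' 1 20; python3 - <<'E'
from h import *
st();snap('wrist','w2')
E
```

```text
time: 1.58
position: [0.4989, 0.1354, 0.1594]
tcp_rot: [3.141, 0.005, 0.073]
contact_force: [-1.1, -1.0, 0.7]
finger_gap: 0.0005
1.58 p [0.4989 0.1354 0.1594] rpy [3.141 0.005 0.073] F [-1.1 -1.   0.7] gap 0.0005
```

View pics/w2.png

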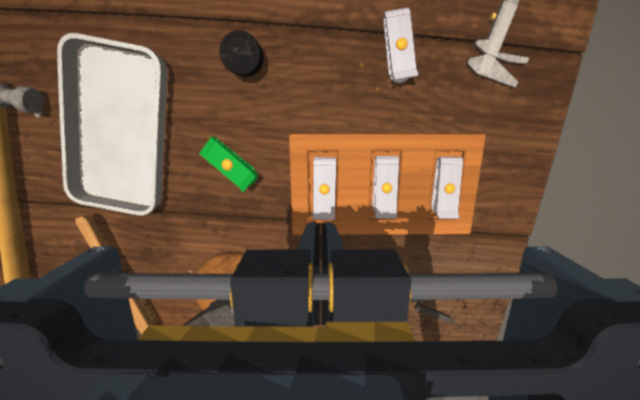

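```bash
python3 - <<'E'
from h import *
crop('w2',280,0,500,160,'w2a');crop('w2',280,100,500,250,'w2b')
E
```

```text
w2a 3.6363636363636362
w2b 3.6363636363636362
```

View pics/w2a.png

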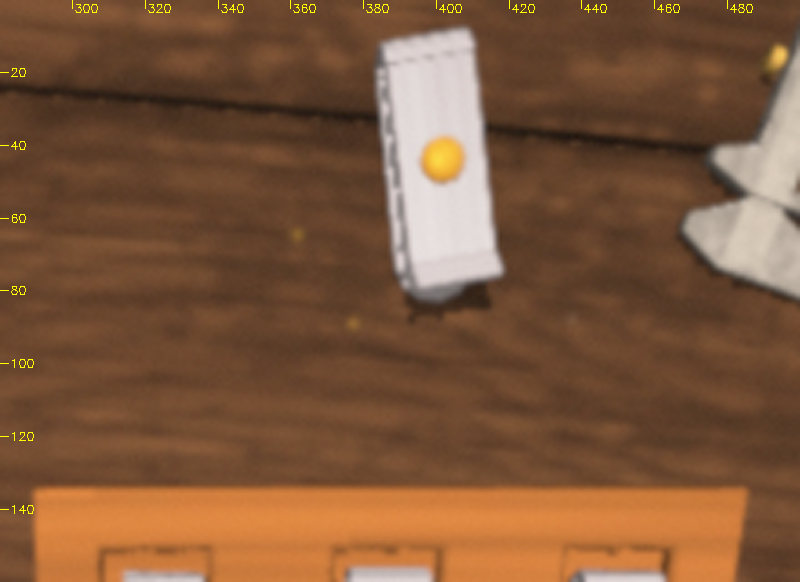

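View pics/w2b.png

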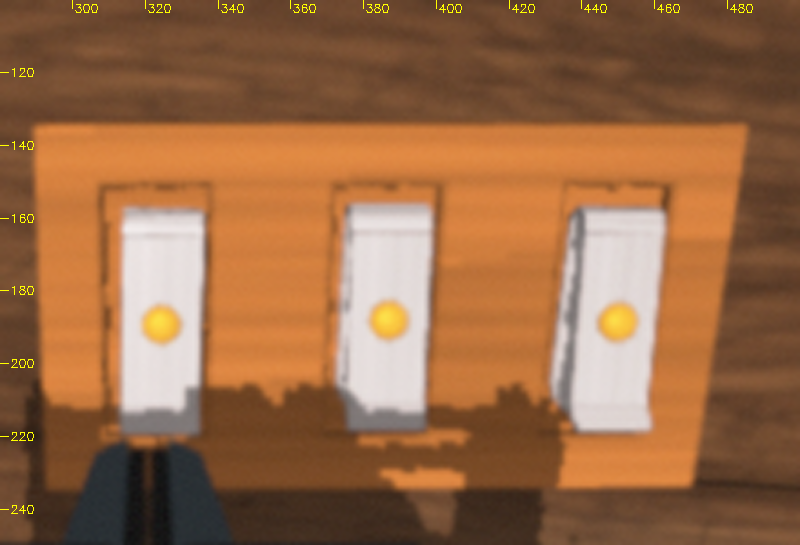

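```bash
python3 - <<'E'
from h import *
for n,w,z in [('L',(324.3,189.1),.033),('M',(387,188),.033),('R',(450,188.6),.033),('S',(401.8,44),.021)]: print(n,ray('w2',w,z).round(4))
f=lambda x,y,y0=100:(280+x/3.6364,y0+y/3.6364)
print('board',[ray('w2',f(*p),.018).round(4) for p in[(35,125),(747,125),(692,487),(47,487)]])
# pocket mouth far edges & left/right edges at z .018
for p in [(103,184),(210,184),(335,184),(440,184),(565,184),(668,184)]: print('pocket',ray('w2',f(*p),.018).round(4))
# clip tongues: bend end corners z=.012+.014 ; lip corners z=.012+.023
for n,a,b,c,d,z in [('L',(122,209),(205,209),(121,433),(200,433),.012),('M',(348,205),(433,205),(347,431),(427,431),.012),('R',(580,209),(665,209),(575,431),(651,431),.012)]:
    e=(ray('w2',f(*a),z+.012)+ray('w2',f(*b),z+.012))/2;l=(ray('w2',f(*c),z+.023)+ray('w2',f(*d),z+.023))/2;v=e-l
    print(n,e.round(4),l.round(4),np.arctan2(v[1],v[0]).round(3),np.linalg.norm(v[:2]))
a,b,c,d=(380,43),(470,29),(412,291),(501,273)
e=(ray('w2',f(*a,0),.012)+ray('w2',f(*b,0),.012))/2;l=(ray('w2',f(*c,0),.023)+ray('w2',f(*d,0),.023))/2;v=e-l
print('S',e.round(4),l.round(4),np.arctan2(v[1],v[0]).round(3),np.linalg.norm(v[:2]))
# tray corners outer top
for p in [(60,38),(164,45),(155,213),(68,207)]: print('tray',ray('w2',p,.02).round(4))
E
```

```text
L [0.5043 0.1313 0.033 ]
M [0.5104 0.0639 0.033 ]
R [ 0.5148 -0.0046  0.033 ]
S [0.6535 0.0661 0.021 ]
board [array([0.5582, 0.1725, 0.018 ]), array([ 0.5742, -0.0386,  0.018 ]), array([ 0.458 , -0.0481,  0.018 ]), array([0.4431, 0.1638, 0.018 ])]
pocket [0.5424 0.1515 0.018 ]
pocket [0.5447 0.1195 0.018 ]
pocket [0.5474 0.0821 0.018 ]
pocket [0.5498 0.0506 0.018 ]
pocket [0.5527 0.0129 0.018 ]
pocket [ 0.5551 -0.0185  0.018 ]
L [0.5371 0.133  0.024 ] [0.4707 0.1289 0.035 ] 0.061 0.06643542638159035
M [0.5432 0.066  0.024 ] [0.4763 0.0602 0.035 ] 0.087 0.06708547986368645
R [ 0.5472 -0.0033  0.024 ] [ 0.4812 -0.0091  0.035 ] 0.087 0.06622091609193392
S [0.6857 0.0732 0.012 ] [0.623  0.0583 0.023 ] 0.232 0.06444397084239487
tray [0.6382 0.4071 0.02  ]
tray [0.6369 0.3008 0.02  ]
tray [0.4583 0.3255 0.02  ]
tray [0.458  0.4297 0.02  ]
```

```bash
python3 -m pendant '[[[0.1,-0.1,-1.7],0],[[0.1,-0.1,-1.7],0],[[0.1,-0.1,-1.7],0],[[0.1,-0.1,-1.7],0],[[0.1,0,-1.7],0],[[0,0,-1.7],0],[[0,0,-1.0],0],[[0,0,0],0]]'; python3 - <<'E'
from h import *
st()
E
```

```text
time: 2.3
position: [0.5092, 0.1291, 0.0462]
tcp_rot: [-3.141, -0.006, 0.079]
contact_force: [-0.1, -0.7, -0.2]
finger_gap: 0.0004
2.3 p [0.5092 0.1291 0.0462] rpy [-3.141 -0.006  0.079] F [-0.1 -0.7 -0.2] gap 0.0004
```

```bash
python3 -m pendant '[[[-0.3,0.2,-0.2],0],[[-0.2,0,-0.2],0],[[0,0,-0.2],0],[[0,0,-0.2],0],[[0,0,-0.1],0],[[0,0,-0.1],0],[[0,0,0],0],[[0,0,0],0]]'; python3 -m pendant '[[[0,0,0],0],[[0,0,0],0],[[0,0,0],0],[[0,0,0],0],[[0,0,0],0],[[0,0,0],0],[[0,0,0],0],[[0,0,0],0]]'
```

```text
time: 2.97
position: [0.5067, 0.1312, 0.0387]
tcp_rot: [-3.141, -0.013, 0.08]
contact_force: [0.3, 0.1, -0.7]
finger_gap: 0.0008
time: 3.63
position: [0.507, 0.1313, 0.0392]
tcp_rot: [-3.14, -0.014, 0.08]
contact_force: [-0.2, -1.4, 0.2]
finger_gap: 0.0011
```

```bash
python3 -m pendant '[[[-0.1,0,-0.1],0],[[-0.1,0,-0.1],0],[[0,0,-0.1],0],[[0,0,-0.1],0],[[0,0,-0.1],0],[[0,0,-0.1],0],[[0,0,0],0],[[0,0,0],0]]'
```

```text
time: 4.3
position: [0.5046, 0.1313, 0.0323]
tcp_rot: [-3.14, -0.013, 0.08]
contact_force: [0.3, -0.6, 0.5]
finger_gap: 0.0006
```

```bash
python3 -m pendant '[[[0,0,-0.1],0],[[0,0,0],0],[[0,0,-0.05],0],[[0,0,0],0],[[0,0,0],0],[[0,0,0],0],[[0,0,0],0],[[0,0,0],0]]'
```

```text
time: 4.97
position: [0.5047, 0.1313, 0.0311]
tcp_rot: [-3.14, -0.013, 0.08]
contact_force: [-0.5, 0.8, 1.1]
finger_gap: 0.0009
```

```bash
python3 -m pendant '[[[0,0,-0.1],0],[[0,0,0],0],[[0,0,-0.05],0],[[0,0,0],0],[[0,0,0],0],[[0,0,0],0],[[0,0,0],0],[[0,0,0],0]]'; python3 - <<'E'
from h import *
import time
F=[]
for i in range(6):
    o=r.get_obs();F.append(o['contact_force']);r.get_image('side')
print(np.mean(F,0).round(2)); st()
E
```

```text
time: 5.63
position: [0.5046, 0.1313, 0.03]
tcp_rot: [-3.14, -0.013, 0.08]
contact_force: [-0.0, -0.6, 2.6]
finger_gap: 0.0008
[-0.53 -0.09  1.79]
5.93 p [0.5046 0.1313 0.0299] rpy [-3.14  -0.013  0.08 ] F [-1.2 -0.9  1.6] gap 0.0003
```

```bash
python3 -m pendant '[[[0,0,-0.1],0],[[0,0,0],0],[[0,0,-0.05],0],[[0,0,0],0],[[0,0,0],0],[[0,0,0],0],[[0,0,0],0],[[0,0,0],0]]'; python3 - <<'E'
from h import *
F=[]
for i in range(6):
    o=r.get_obs();F.append(o['contact_force']);r.get_image('side')
print(np.mean(F,0).round(2)); st()
E
```

```text
time: 6.6
position: [0.5044, 0.1313, 0.0288]
tcp_rot: [-3.14, -0.013, 0.08]
contact_force: [-1.1, -0.6, 3.4]
finger_gap: 0.0002
[-1.19 -0.42  3.41]
6.9 p [0.5045 0.1313 0.0288] rpy [-3.14  -0.013  0.08 ] F [-1.5  0.2  3.5] gap 0.0007
```

```bash
python3 -m pendant '[[[0,0,-0.1],0],[[0,0,-0.1],0],[[0,0,-0.05],0],[[0,0,0],0],[[0,0,0],0],[[0,0,0],0],[[0,0,0],0],[[0,0,0],0]]'; python3 - <<'E'
from h import *
F=[]
for i in range(6):
    o=r.get_obs();F.append(o['contact_force']);r.get_image('side')
print(np.mean(F,0).round(2)); st()
E
```

```text
time: 7.57
position: [0.5043, 0.1313, 0.0274]
tcp_rot: [-3.14, -0.013, 0.08]
contact_force: [-1.7, -0.0, 5.9]
finger_gap: 0.0007
[-1.85 -0.48  5.55]
7.87 p [0.5043 0.1313 0.0273] rpy [-3.14  -0.013  0.08 ] F [-2.1 -0.4  4.9] gap 0.0003
```

```bash
python3 -m pendant '[[[0,0,1.2],0],[[0,0,1.2],0],[[0.1,-1.5,0.5],0],[[0.2,-1.6,0],0],[[0.1,-1.6,0],0],[[0.1,-1.5,-0.6],0],[[0,-0.3,-0.7],0],[[0,0,0],0]]'
```

```text
time: 8.53
position: [0.5116, 0.0649, 0.0414]
tcp_rot: [-3.14, -0.018, 0.082]
contact_force: [-1.0, -0.2, 0.1]
finger_gap: 0.0004
```

```bash
python3 -m pendant '[[[0,-0.1,-0.2],0],[[0,0,-0.2],0],[[0,0,-0.2],0],[[0,0,-0.1],0],[[0,0,-0.1],0],[[0,0,-0.1],0],[[0,0,0],0],[[0,0,0],0]]';python3 -m pendant '[[[0,0,-0.1],0],[[0,0,-0.05],0],[[0,0,0],0],[[0,0,0],0],[[0,0,0],0],[[0,0,0],0],[[0,0,0],0],[[0,0,0],0]]'
```

```text
time: 9.2
position: [0.5114, 0.0663, 0.031]
tcp_rot: [-3.141, -0.017, 0.086]
contact_force: [-0.4, -2.4, 2.0]
finger_gap: 0.0002
time: 9.87
position: [0.5114, 0.0662, 0.0307]
tcp_rot: [-3.141, -0.018, 0.086]
contact_force: [-0.4, -1.0, 3.1]
finger_gap: 0.0003
```

```bash
python3 -m pendant '[[[0,0,-0.1],0],[[0,0,-0.1],0],[[0,0,0],0],[[0,0,0],0],[[0,0,0],0],[[0,0,0],0],[[0,0,0],0],[[0,0,0],0]]';python3 - <<'E'
from h import *
F=[]
for i in range(6):
    o=r.get_obs();F.append(o['contact_force']);r.get_image('side')
print(np.mean(F,0).round(2)); st()
E
```

```text
time: 10.53
position: [0.5114, 0.0662, 0.0304]
tcp_rot: [-3.141, -0.018, 0.086]
contact_force: [-1.7, -1.3, 4.1]
finger_gap: 0.0006
[-1.3  -1.07  4.76]
10.83 p [0.5114 0.0662 0.0303] rpy [-3.141 -0.018  0.085] F [-1.7 -0.8  5. ] gap 0.0005
```

```bash
python3 -m pendant '[[[0,0,-0.1],0],[[0,0,-0.1],0],[[0,0,0],0],[[0,0,0],0],[[0,0,0],0],[[0,0,0],0],[[0,0,0],0],[[0,0,0],0]]';python3 - <<'E'
from h import *
F=[]
for i in range(6):
    o=r.get_obs();F.append(o['contact_force']);r.get_image('side')
print(np.mean(F,0).round(2)); st()
E
```

```text
time: 11.5
position: [0.5114, 0.0662, 0.0303]
tcp_rot: [-3.141, -0.019, 0.085]
contact_force: [-1.8, -1.4, 4.5]
finger_gap: 0.0009
[-1.37 -1.46  4.76]
11.8 p [0.5114 0.0662 0.0302] rpy [-3.141 -0.018  0.086] F [-1.8 -1.4  5.3] gap 0.0003
```

```bash
python3 -m pendant '[[[0,0,-0.15],0],[[0,0,-0.15],0],[[0,0,-0.15],0],[[0,0,-0.15],0],[[0,0,-0.1],0],[[0,0,-0.1],0],[[0,0,-0.1],0],[[0,0,-0.1],0]]';python3 - <<'E'
from h import *
F=[]
for i in range(6):
    o=r.get_obs();F.append(o['contact_force']);r.get_image('side')
print(np.mean(F,0).round(2)); st()
E
```

```text
time: 12.47
position: [0.5111, 0.0662, 0.0278]
tcp_rot: [-3.141, -0.02, 0.086]
contact_force: [-3.1, -1.5, 13.8]
finger_gap: 0.001
[-3.97 -1.39 13.62]
12.77 p [0.5111 0.0661 0.0278] rpy [-3.141 -0.02   0.086] F [-3.4 -2.  14. ] gap 0.0006
```

```bash
python3 -m pendant '[[[0,0,0.1],0],[[0,0,0.1],0],[[0,0,0],0],[[0,0,0],0],[[0,0,0],0],[[0,0,0],0],[[0,0,0],0],[[0,0,0],0]]';python3 - <<'E'
from h import *
F=[]
for i in range(6):
    o=r.get_obs();F.append(o['contact_force']);r.get_image('side')
print(np.mean(F,0).round(2)); st()
E
```

```text
time: 13.43
position: [0.5114, 0.0662, 0.0303]
tcp_rot: [-3.141, -0.021, 0.086]
contact_force: [-0.3, -1.6, 4.5]
finger_gap: 0.0005
[-0.66 -1.22  4.44]
13.73 p [0.5114 0.0662 0.0304] rpy [-3.141 -0.021  0.086] F [-0.9 -2.   4.6] gap 0.0004
```

```bash
python3 -m pendant '[[[0,0,-0.15],0],[[0,0,-0.15],0],[[0,0,-0.1],0],[[0,0,0],0],[[0,0,0],0],[[0,0,0],0],[[0,0,0],0],[[0,0,0],0]]';python3 - <<'E'
from h import *
F=[]
for i in range(6):
    o=r.get_obs();F.append(o['contact_force']);r.get_image('side')
print(np.mean(F,0).round(2)); st()
E
```

```text
time: 14.4
position: [0.5114, 0.0662, 0.0304]
tcp_rot: [-3.141, -0.022, 0.086]
contact_force: [-1.7, -0.5, 5.0]
finger_gap: 0.0003
[-1.11 -1.01  4.49]
14.7 p [0.5114 0.0662 0.0302] rpy [-3.141 -0.022  0.086] F [-0.9 -0.7  5.2] gap 0.0002
```

```bash
python3 -m pendant '[[[0,0,0],0],[[0,0,0],0],[[0,0,0],0],[[0,0,0],0],[[0,0,0],0],[[0,0,-0.05],0],[[0,0,-0.05],0],[[0,0,-0.1],0]]';python3 - <<'E'
from h import *
F=[]
for i in range(8):
    o=r.get_obs();F.append(o['contact_force']);r.get_image('side')
print(np.mean(F,0).round(2)); st()
E
```

```text
time: 15.37
position: [0.5112, 0.0662, 0.0287]
tcp_rot: [-3.141, -0.021, 0.086]
contact_force: [-3.2, -0.9, 10.6]
finger_gap: 0.0006
[-2.86 -1.26 10.09]
15.77 p [0.5113 0.0662 0.0289] rpy [-3.141 -0.021  0.086] F [-3.4 -0.8  8.8] gap 0.0005
```

```bash
python3 -m pendant '[[[0,0,0],0],[[0,0,0],0],[[0,0,0],0],[[0,0,0],0],[[0,0,0],0],[[0,0,0],0],[[0,0,-0.04],0],[[0,0,-0.05],0]]';python3 - <<'E'
from h import *
F=[]
for i in range(8):
    o=r.get_obs();F.append(o['contact_force']);r.get_image('side')
print(np.mean(F,0).round(2)); st()
E
```

```text
time: 16.43
position: [0.5113, 0.0662, 0.0295]
tcp_rot: [-3.141, -0.022, 0.086]
contact_force: [-1.7, -0.9, 8.7]
finger_gap: 0.0003
[-1.83 -1.01  7.33]
16.83 p [0.5113 0.0662 0.0296] rpy [-3.141 -0.022  0.086] F [-1.4 -0.8  7.4] gap 0.0006
```

```bash
python3 -m pendant '[[[0,0,1.2],0],[[0,0,1.2],0],[[0.1,-1.5,0],0],[[0.1,-1.6,0],0],[[0.1,-1.6,0],0],[[0,-1.5,-0.7],0],[[0,-0.6,-0.7],0],[[0,0,-0.1],0]]';python3 -m pendant '[[[0,0,-0.2],0],[[0,0,-0.2],0],[[0,0,-0.1],0],[[0,0,-0.1],0],[[0,0,-0.1],0],[[0,0,-0.1],0],[[0,0,0],0],[[0,0,0],0]]'
```

```text
time: 17.5
position: [0.5163, -0.0019, 0.0359]
tcp_rot: [-3.138, -0.026, 0.086]
contact_force: [-0.0, 0.4, 0.1]
finger_gap: 0.0006
time: 18.17
position: [0.516, -0.0012, 0.0305]
tcp_rot: [3.14, -0.024, 0.095]
contact_force: [-1.6, -2.5, 3.5]
finger_gap: 0.0007
```

```bash
python3 -m pendant '[[[0,0,0],0],[[0,0,0],0],[[0,0,0],0],[[0,0,0],0],[[0,0,0],0],[[0,0,0],0],[[0,0,-0.04],0],[[0,0,-0.05],0]]';python3 - <<'E'
from h import *
F=[]
for i in range(8):
    o=r.get_obs();F.append(o['contact_force']);r.get_image('side')
print(np.mean(F,0).round(2)); st()
E
```

```text
time: 18.83
position: [0.5167, 0.0007, 0.0303]
tcp_rot: [3.139, -0.026, 0.098]
contact_force: [-0.7, -0.3, 5.2]
finger_gap: 0.0003
[-1.02 -1.25  4.4 ]
19.23 p [0.5167 0.0007 0.0303] rpy [ 3.139 -0.026  0.098] F [-1.5 -2.1  4.4] gap 0.0004
```

```bash
python3 -m pendant '[[[0,0,0.4],0],[[0,0,0.3],0],[[-0.1,-0.4,0],-0.02],[[-0.1,-0.2,0],0],[[0,0,-0.2],0],[[0,0,-0.2],0],[[0,0,-0.1],0],[[0,0,0],0]]'
```

```text
time: 19.9
position: [0.5145, -0.005, 0.0312]
tcp_rot: [3.141, -0.026, 0.074]
contact_force: [-0.7, 0.2, 1.4]
finger_gap: 0.0004
```

```bash
python3 -m pendant '[[[0,0,0],0],[[0,0,0],0],[[0,0,0],0],[[0,0,-0.05],0],[[0,0,-0.05],0],[[0,0,-0.05],0],[[0,0,-0.05],0],[[0,0,-0.05],0]]';python3 - <<'E'
from h import *
F=[]
for i in range(8):
    o=r.get_obs();F.append(o['contact_force']);r.get_image('side')
print(np.mean(F,0).round(2)); st()
E
```

```text
time: 20.57
position: [0.5144, -0.005, 0.0298]
tcp_rot: [3.141, -0.026, 0.075]
contact_force: [-1.9, 0.3, 6.6]
finger_gap: 0.0007
[-1.8   0.03  6.24]
20.97 p [ 0.5145 -0.005   0.0299] rpy [ 3.141 -0.026  0.075] F [-2.1 -1.6  5.7] gap 0.0003
```

```bash
python3 -m pendant '[[[0,0,1.5],0],[[0,0,1.5],0],[[0,2.3,0.5],0],[[0,2.3,0],0],[[0,2.3,0],0],[[0,2.3,0],0],[[0,2.3,0],0],[[0,2.0,0],0]]';python3 -m pendant '[[[0,0,0],0],[[0,0,0],0],[[0,0,0],0],[[0,0,0],0],[[0,0,0],0],[[0,0,0],0],[[0,0,0],0],[[0,0,0],0]]' 0.56 15;python3 - <<'E'
from h import *
st();snap('wrist','w3');crop('w3',240,120,480,290,'w3c')
E
```

```text
time: 21.63
position: [0.5144, 0.132, 0.0647]
tcp_rot: [3.141, -0.027, 0.066]
contact_force: [0.6, 0.1, -0.2]
finger_gap: 0.0003
time: 22.3
position: [0.5139, 0.1317, 0.0633]
tcp_rot: [3.141, -0.025, 0.067]
contact_force: [-0.3, 0.1, -0.5]
finger_gap: 0.0402
22.3 p [0.5139 0.1317 0.0633] rpy [ 3.141 -0.025  0.067] F [-0.3  0.1 -0.5] gap 0.0402
w3c 3.3333333333333335
```

View pics/w3.png

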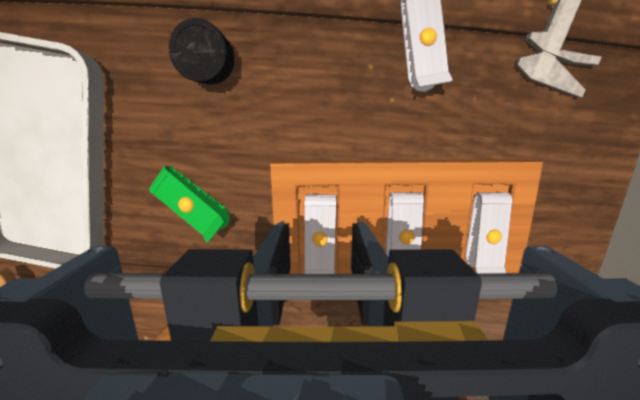

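```bash
python3 -m pendant '[[[0,0,-0.8],0],[[0,0,-0.8],0],[[0,0,-0.8],0],[[0,0,-0.8],0],[[0,0,-0.5],0],[[0,0,-0.2],0],[[0,0,0],0],[[0,0,0],0]]'
```

```text
time: 23.02
position: [0.5128, 0.1312, 0.0186]
tcp_rot: [3.141, -0.022, 0.067]
contact_force: [-0.1, 0.1, 0.6]
finger_gap: 0.0403
```

```bash
python3 -m pendant '[[[0,0,0.2],0],[[0,0,0.1],0],[[0,0,0],0],[[0,0,0],0],[[0,0,0],0],[[0,0,0],0],[[0,0,0],0],[[0,0,0],0]]'; python3 -m pendant '[[[0,0,0],0],[[0,0,0],0],[[0,0,0],0],[[0,0,0],0],[[0,0,0],0],[[0,0,0],0],[[0,0,0],0],[[0,0,0],0]]' 1 15
```

```text
time: 23.68
position: [0.5141, 0.1316, 0.0237]
tcp_rot: [3.141, -0.026, 0.067]
contact_force: [-0.5, -0.2, 0.5]
finger_gap: 0.0404
time: 24.35
position: [0.5141, 0.1315, 0.0237]
tcp_rot: [3.141, -0.026, 0.067]
contact_force: [0.7, 0.6, 0.5]
finger_gap: 0.0235
```

```bash
python3 -m pendant '[[[0,0,0.4],0],[[0,0,0.6],0],[[0,0,0.8],0],[[0,0,1],0],[[0,0,1],0],[[0,0,1],0],[[0,0,1],0],[[0,0,0],0]]' 1 15;python3 - <<'E'
from h import *
st();snap('side','d4');crop('d4',260,130,400,240,'d4c');snap('wrist','w4')
E
```

```text
time: 25.02
position: [0.5137, 0.1315, 0.0875]
tcp_rot: [3.141, -0.026, 0.067]
contact_force: [0.1, -0.2, -0.1]
finger_gap: 0.0237
25.02 p [0.5137 0.1315 0.0875] rpy [ 3.141 -0.026  0.067] F [ 0.1 -0.2 -0.1] gap 0.0237
d4c 5.454545454545454
```

View pics/d4c.png

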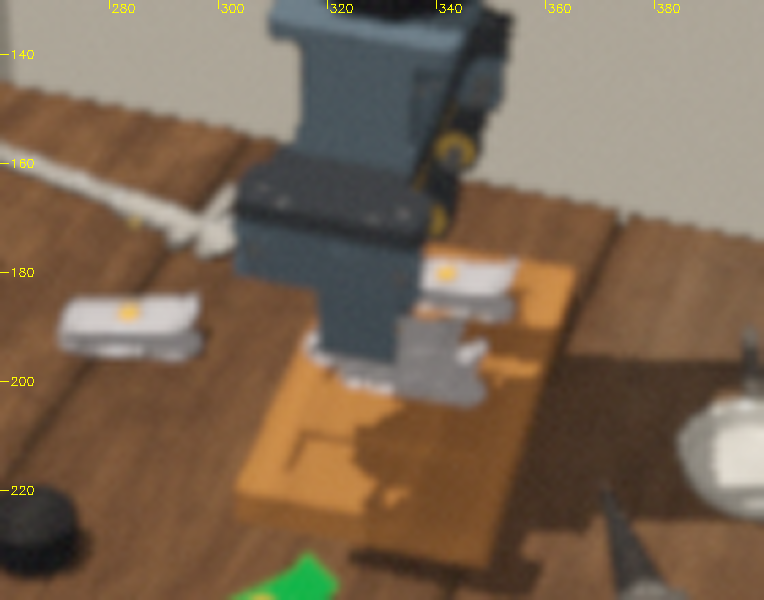

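View pics/w4.png

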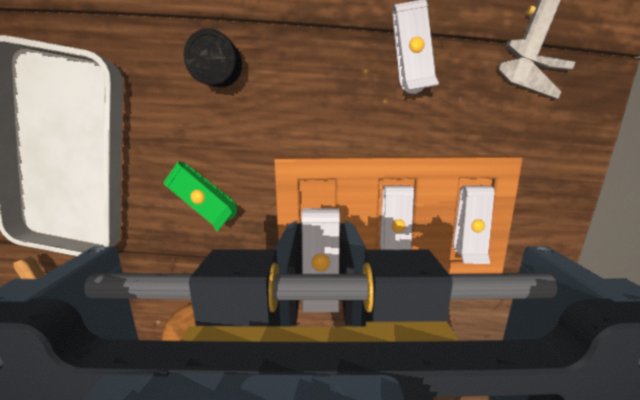

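```bash
python3 -m pendant '[[[0.5,2.9,0],0],[[0.5,2.9,0],-0.1],[[0.5,2.9,0],-0.1],[[0.5,2.9,0],0],[[0.5,2.9,0],0],[[0.5,2.9,0],0],[[0.5,2.9,-0.5],0],[[0.4,2.5,-0.5],0]]' 1 15;python3 -m pendant '[[[0,0,-0.6],0],[[0,0,-0.6],0],[[0,0,-0.6],0],[[0,0,-0.6],0],[[0,0,-0.6],0],[[0,0,-0.6],0],[[0,0,0],0],[[0,0,0],0]]';python3 - <<'E'
from h import *
st();snap('side','d5');snap('wrist','w5')
E
```

```text
time: 25.78
position: [0.5477, 0.362, 0.071]
tcp_rot: [3.134, -0.014, -0.152]
contact_force: [0.8, 0.6, -1.3]
finger_gap: 0.0238
time: 26.45
position: [0.5449, 0.3619, 0.0262]
tcp_rot: [3.128, -0.007, -0.15]
contact_force: [0.1, -0.3, -0.4]
finger_gap: 0.0235
26.45 p [0.5449 0.3619 0.0262] rpy [ 3.128 -0.007 -0.15 ] F [ 0.1 -0.3 -0.4] gap 0.0235
```

View pics/w5.png

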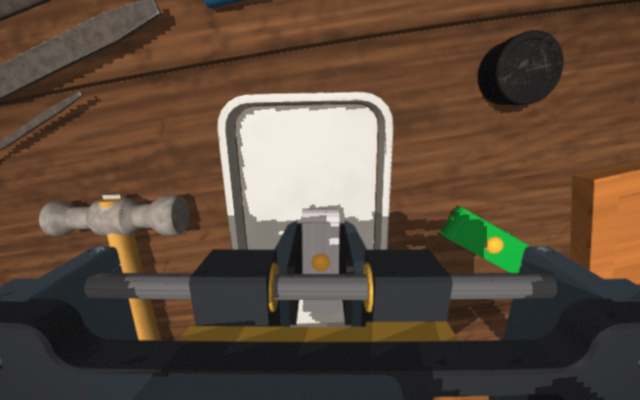

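View pics/d5.png

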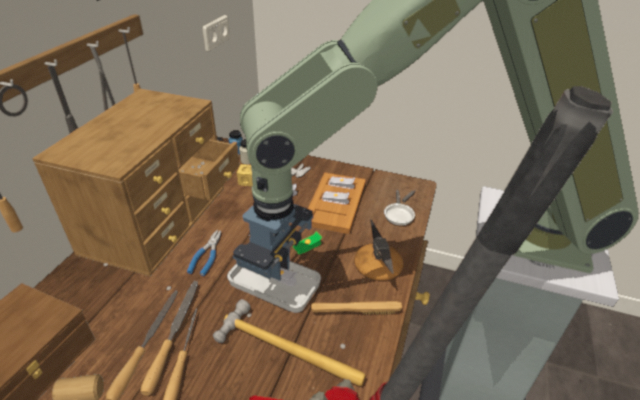

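```bash
python3 -m pendant '[[[0.4,0.3,0],0],[[0.4,0.3,0],0],[[0.2,0.1,-0.2],0],[[0,0,-0.3],0],[[0,0,-0.2],0],[[0,0,-0.2],0],[[0,0,-0.1],0],[[0,0,0],0]]' 1 15
```

```text
time: 27.22
position: [0.5577, 0.3707, 0.0175]
tcp_rot: [3.132, -0.01, -0.15]
contact_force: [0.0, 0.0, -0.7]
finger_gap: 0.0239
```

```bash
python3 -m pendant '[[[0,0,-0.1],0],[[0,0,-0.1],0],[[0,0,-0.1],0],[[0,0,-0.05],0],[[0,0,0],0],[[0,0,0],0],[[0,0,0],0],[[0,0,0],0]]' 1 15
```

```text
time: 27.88
position: [0.5575, 0.3706, 0.0141]
tcp_rot: [3.132, -0.011, -0.15]
contact_force: [-0.6, -0.4, 0.0]
finger_gap: 0.0237
```

```bash
python3 -m pendant '[[[0,0,-0.1],0],[[0,0,-0.1],0],[[0,0,0],0],[[0,0,0],0],[[0,0,0],0],[[0,0,0],0],[[0,0,0],0],[[0,0,0],0]]' 1 15
```

```text
time: 28.55
position: [0.5579, 0.3709, 0.0138]
tcp_rot: [3.133, -0.012, -0.15]
contact_force: [-0.5, -0.5, 0.3]
finger_gap: 0.0235
```

```bash
python3 -m pendant '[[[0,0,-0.1],0],[[0,0,-0.1],0],[[0,0,0],0],[[0,0,0],0],[[0,0,0],0],[[0,0,0],0],[[0,0,0],0],[[0,0,0],0]]' 0.56 15
```

```text
time: 29.22
position: [0.5578, 0.3708, 0.0109]
tcp_rot: [3.132, -0.011, -0.15]
contact_force: [-0.7, 0.5, 0.2]
finger_gap: 0.0401
```

```bash
python3 -m pendant '[[[0,0,1],0],[[0,0,1.5],0],[[0,0,1.5],0],[[0,0,1.5],0],[[0,0,1.5],0],[[0,0,0.5],0],[[0,0,0],0],[[0,0,0],0]]' 0.56 15;python3 - <<'E'
from h import *
st();snap('wrist','w6')
E
```

```text
time: 29.88
position: [0.5576, 0.3706, 0.0928]
tcp_rot: [3.133, -0.012, -0.15]
contact_force: [-0.1, -0.7, -0.5]
finger_gap: 0.0401
29.88 p [0.5576 0.3706 0.0928] rpy [ 3.133 -0.012 -0.15 ] F [-0.1 -0.7 -0.5] gap 0.0401
```

View pics/w6.png

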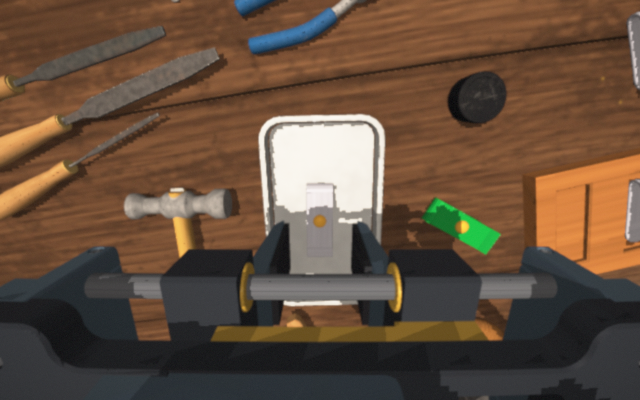

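```bash
python3 -m pendant '[[[1.3,-3.7,0],0.12],[[1.3,-3.7,0],0.12],[[1.3,-3.7,0],0.12],[[1.3,-3.7,0],0.02],[[1.3,-3.7,0],0],[[1.3,-3.7,0],0],[[1.3,-3.7,0],0],[[1.2,-3.7,0],0]]' 0.56 15;python3 -m pendant '[[[0,-0.5,-0.2],0],[[0,0,0],0],[[0,0,0],0],[[0,0,0],0],[[0,0,0],0],[[0,0,0],0],[[0,0,0],0],[[0,0,0],0]]' 0.56 15;python3 - <<'E'
from h import *
st();snap('wrist','w7');crop('w7',240,160,420,290,'w7c')
E
```

```text
time: 30.6
position: [0.6556, 0.0712, 0.0839]
tcp_rot: [3.136, 0.001, 0.256]
contact_force: [0.6, -1.1, 0.6]
finger_gap: 0.0401
time: 31.27
position: [0.6541, 0.0628, 0.0771]
tcp_rot: [3.136, 0.009, 0.253]
contact_force: [0.3, -0.9, 0.5]
finger_gap: 0.04
31.27 p [0.6541 0.0628 0.0771] rpy [3.136 0.009 0.253] F [ 0.3 -0.9  0.5] gap 0.04
w7c 4.444444444444445
```

View pics/w7.png

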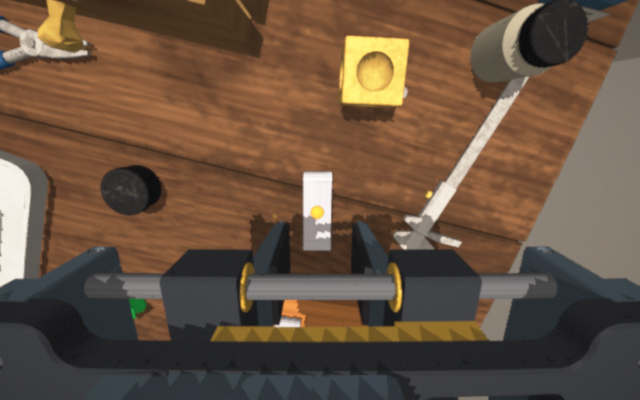

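View pics/w7c.png

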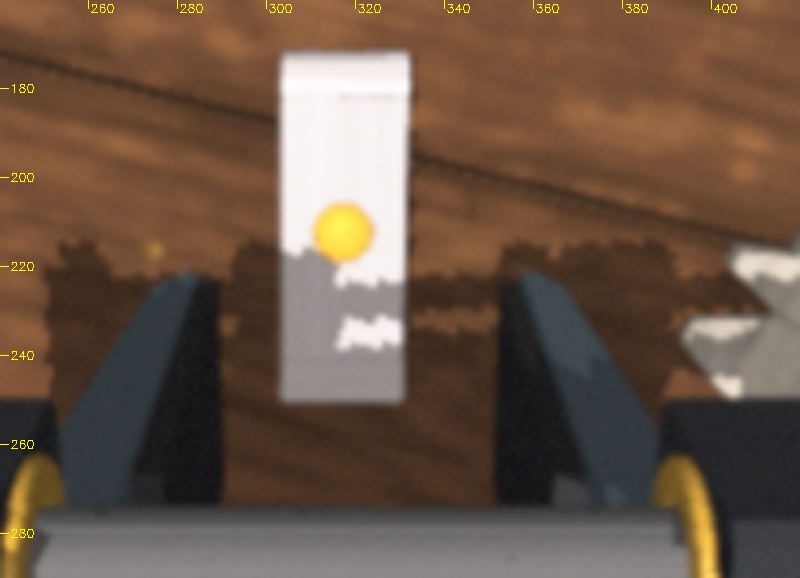

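```bash
python3 - <<'E'
from h import *
print(ray('w7',(317,212.2),.021), ray('w7',(317.3,172),.011),ray('w7',(317,251),.023))
E
```

```text
[0.65603473 0.0658634  0.021     ] [0.68748155 0.07365272 0.011     ] [0.62195547 0.05719194 0.023     ]
```

```bash
python3 -m pendant '[[[0.3,0.1,-0.8],0],[[0.3,0.2,-0.8],0],[[0.3,0.1,-0.8],0],[[0.2,0.1,-0.8],0],[[0,0,-0.8],0],[[0,0,-0.6],0],[[0,0,-0.2],0],[[0,0,0],0]]' 0.56 15
```

```text
time: 31.98
position: [0.6654, 0.0695, 0.0224]
tcp_rot: [3.136, 0.011, 0.254]
contact_force: [0.2, 0.4, -0.0]
finger_gap: 0.0401
```

```bash
python3 -m pendant '[[[-0.1,-0.1,-0.3],0],[[0,-0.1,-0.3],0],[[0,0,-0.2],0],[[0,0,-0.1],0],[[0,0,-0.1],0],[[0,0,0],0],[[0,0,0],0],[[0,0,0],0]]' 0.56 15
```

```text
time: 32.65
position: [0.6649, 0.0668, 0.0126]
tcp_rot: [3.136, 0.009, 0.254]
contact_force: [-0.4, -0.0, -1.3]
finger_gap: 0.0399
```

```bash
python3 -m pendant '[[[0,0.05,-0.1],0],[[0,0,-0.1],0],[[0,0,0],0],[[0,0,0],0],[[0,0,0],0],[[0,0,0],0],[[0,0,0],0],[[0,0,0],0]]' 0.56 15;python3 -m pendant '[[[0,0,0],0],[[0,0,0],0],[[0,0,0],0],[[0,0,0],0],[[0,0,0],0],[[0,0,0],0],[[0,0,0],0],[[0,0,0],0]]' 1 15
```

```text
time: 33.32
position: [0.6653, 0.0676, 0.011]
tcp_rot: [3.136, 0.008, 0.254]
contact_force: [0.4, -0.7, 0.4]
finger_gap: 0.0399
time: 33.98
position: [0.6652, 0.0676, 0.011]
tcp_rot: [3.136, 0.008, 0.254]
contact_force: [0.3, -0.6, -0.4]
finger_gap: 0.0233
```

```bash
python3 -m pendant '[[[0,0,0.4],0],[[0,0,0.8],0],[[0,0,1.2],0],[[0,0,1.2],0],[[0,0,1.2],0],[[-1,0.5,0.8],0],[[-1.5,0.7,0.4],0],[[-1.5,0.7,0],0]]' 1 15;python3 -m pendant '[[[-1.8,0.7,0],0],[[-1.8,0.7,0],-0.1],[[-1.8,0.7,0],-0.08],[[-1.8,0.7,0],0],[[-1.8,0.7,0],0],[[-1.6,0.7,0],0],[[-0.5,0.3,0],0],[[0,0,0],0]]' 1 15;python3 - <<'E'
from h import *
st();snap('wrist','w8')
E
```

```text
time: 34.65
position: [0.6262, 0.0863, 0.0786]
tcp_rot: [3.135, 0.003, 0.251]
contact_force: [-0.3, 0.3, 0.2]
finger_gap: 0.0237
time: 35.32
position: [0.5022, 0.1359, 0.0868]
tcp_rot: [3.137, -0.001, 0.063]
contact_force: [-0.5, -0.7, -0.2]
finger_gap: 0.0236
35.32 p [0.5022 0.1359 0.0868] rpy [ 3.137e+00 -1.000e-03  6.300e-02] F [-0.5 -0.7 -0.2] gap 0.0236
```

View pics/w8.png

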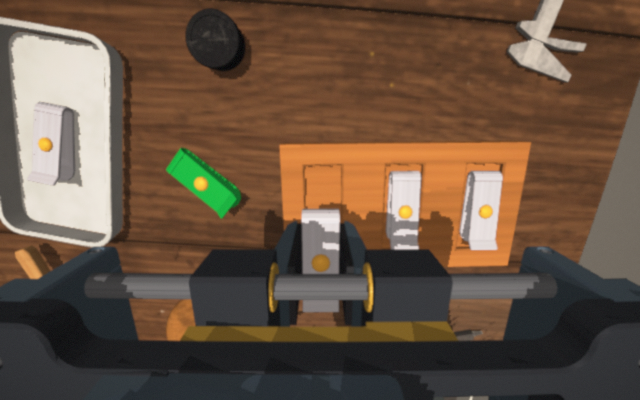

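```bash
python3 - <<'E'
from h import *
print('riv',ray('w8',(320.5,263),.0968),'pocket far',ray('w8',(304,165),.018),ray('w8',(341.5,166),.018),'bend',ray('w8',(321,211),.087))
print('board far corners',ray('w8',(280,144),.018),ray('w8',(529.5,142.5),.018))
E
```

```text
riv [0.49379008 0.13517992 0.0968    ] pocket far [0.54248787 0.15186345 0.018     ] [0.5436174 0.1200233 0.018    ] bend [0.52515831 0.13679434 0.087     ]
board far corners [0.55880755 0.1726164  0.018     ] [ 0.57400551 -0.03750145  0.018     ]
```

```bash
python3 -m pendant '[[[0.3,-0.1,-0.6],0.01],[[0.3,-0.1,-0.6],0],[[0.3,0,-0.6],0],[[0.1,0,-0.6],0],[[0,0,-0.6],0],[[0,0,-0.6],0],[[0,0,-0.3],0],[[0,0,0],0]]' 1 15
```

```text
time: 36.03
position: [0.5184, 0.132, 0.0427]
tcp_rot: [3.136, -0.004, 0.071]
contact_force: [0.5, 0.4, -0.8]
finger_gap: 0.0236
```

```bash
python3 -m pendant '[[[-0.3,0.1,-0.2],0],[[-0.2,0,-0.2],0],[[0,0,-0.1],0],[[0,0,0],0],[[0,0,0],0],[[0,0,0],0],[[0,0,0],0],[[0,0,0],0]]' 1 15
```

```text
time: 36.7
position: [0.5128, 0.1334, 0.0378]
tcp_rot: [3.137, -0.005, 0.072]
contact_force: [0.3, 0.5, -0.9]
finger_gap: 0.0237
```

Well placed; lower in.

```bash
python3 -m pendant '[[[0,0,-0.3],0],[[0,0,-0.3],0],[[0,0,-0.3],0],[[0,0,-0.2],0],[[0,0,-0.1],0],[[0,0,-0.1],0],[[0,0,0],0],[[0,0,0],0]]' 1 15
```

```text
time: 37.37
position: [0.513, 0.1334, 0.0233]
tcp_rot: [3.137, -0.005, 0.072]
contact_force: [0.0, 0.4, -0.2]
finger_gap: 0.0236
```

```bash
python3 -m pendant '[[[0,0,0],0],[[0,0,0],0],[[0,0,0],0],[[0,0,0],0],[[0,0,0],0],[[0,0,0],0],[[0,0,0],0],[[0,0,0],0]]' 0.56 15;python3 -m pendant '[[[0,0,1],0],[[0,0,1.2],0],[[0,0,1.2],0],[[-0.5,0,0],0],[[-0.5,0,0],0],[[0,0,0],0],[[0,0,0],0],[[0,0,0],0]]' 0.56 15;python3 - <<'E'
from h import *
st();snap('wrist','w9');crop('w9',260,120,480,285,'w9c')
E
```

```text
time: 38.03
position: [0.5137, 0.1335, 0.0241]
tcp_rot: [3.137, -0.007, 0.072]
contact_force: [-0.4, 0.1, 0.5]
finger_gap: 0.04
time: 38.7
position: [0.5015, 0.1333, 0.0607]
tcp_rot: [3.137, -0.005, 0.072]
contact_force: [-0.2, 0.0, -0.6]
finger_gap: 0.0401
38.7 p [0.5015 0.1333 0.0607] rpy [ 3.137 -0.005  0.072] F [-0.2  0.  -0.6] gap 0.0401
w9c 3.6363636363636362
```

View pics/w9c.png

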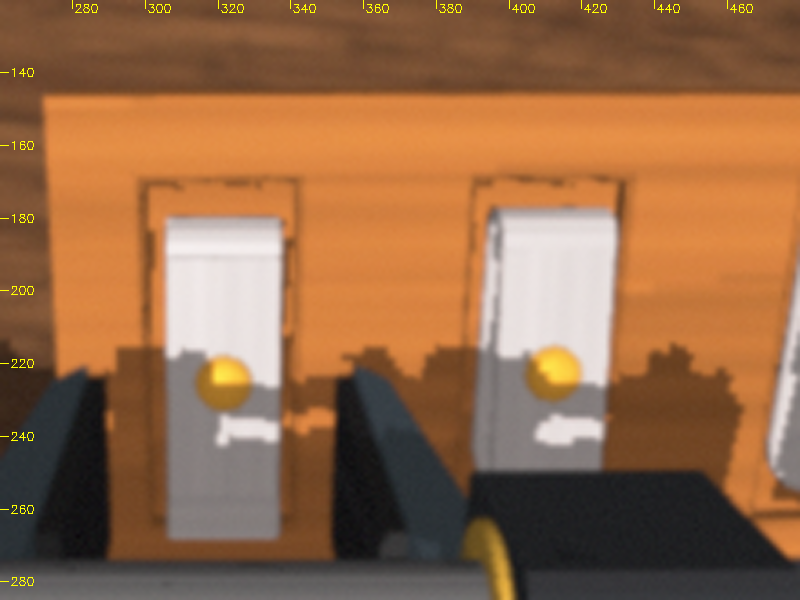

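```bash
python3 - <<'E'
from h import *
f=lambda x,y:(260+x/3.6364,120+y/3.6364)
print(ray('w9',f(223,383),.033),ray('w9',f(554,373),.033))
E
python3 -m pendant '[[[0,0,0],0],[[0,0,0],0],[[0,0,0],0],[[0,0,0],0],[[0,0,0],0],[[0,0,0],0],[[0,0,0],0],[[0,0,0],0]]' 1 20
```

```text
[0.50412891 0.13248141 0.033     ] [0.51101488 0.06454381 0.033     ]
time: 39.42
position: [0.5013, 0.1332, 0.0591]
tcp_rot: [3.136, -0.003, 0.072]
contact_force: [-0.3, 0.2, -0.8]
finger_gap: 0.0005
```

```bash
python3 -m pendant '[[[0.1,0,-0.5],0],[[0.1,-0.05,-0.5],0],[[0.1,0,-0.4],0],[[0,0,-0.3],0],[[0,0,-0.2],0],[[0,0,-0.1],0],[[0,0,0],0],[[0,0,0],0]]' 1 20
```

```text
time: 40.08
position: [0.5042, 0.1325, 0.0362]
tcp_rot: [3.136, -0.001, 0.072]
contact_force: [0.4, -0.1, -0.3]
finger_gap: 0.0004
```

```bash
python3 -m pendant '[[[0,0,-0.1],0],[[0,0,-0.1],0],[[0,0,-0.1],0],[[0,0,-0.1],0],[[0,0,-0.05],0],[[0,0,0],0],[[0,0,0],0],[[0,0,0],0]]' 1 20; python3 -m pendant '[[[0,0,0],0],[[0,0,0],0],[[0,0,0],0],[[0,0,-0.05],0],[[0,0,-0.05],0],[[0,0,-0.05],0],[[0,0,-0.05],0],[[0,0,-0.05],0]]';python3 - <<'E'
from h import *
F=[]
for i in range(8):
    o=r.get_obs();F.append(o['contact_force']);r.get_image('side')
print(np.mean(F,0).round(2)); st()
E
```

```text
time: 40.75
position: [0.5046, 0.1326, 0.0319]
tcp_rot: [3.136, -0.003, 0.072]
contact_force: [0.4, 1.4, -0.1]
finger_gap: 0.0008
time: 41.42
position: [0.5046, 0.1326, 0.0303]
tcp_rot: [3.136, -0.003, 0.072]
contact_force: [-0.0, -0.3, 5.0]
finger_gap: 0.0001
[-1.27 -0.17  4.55]
41.82 p [0.5046 0.1326 0.0301] rpy [ 3.136e+00 -3.000e-03  7.200e-02] F [-1.2 -0.4  5.8] gap 0.0004
```

```bash
python3 -m pendant '[[[0,0,0],0],[[0,0,0],0],[[0,0,-0.03],0],[[0,0,-0.05],0],[[0,0,-0.05],0],[[0,0,-0.05],0],[[0,0,-0.05],0],[[0,0,-0.05],0]]';python3 - <<'E'
from h import *
F=[]
for i in range(8):
    o=r.get_obs();F.append(o['contact_force']);r.get_image('side')
print(np.mean(F,0).round(2)); st()
E
```

```text
time: 42.48
position: [0.5045, 0.1326, 0.0291]
tcp_rot: [3.136, -0.003, 0.072]
contact_force: [-2.2, -0.4, 9.4]
finger_gap: 0.0003
[-2.63 -0.68  8.79]
42.88 p [0.5045 0.1326 0.0291] rpy [ 3.137e+00 -3.000e-03  7.200e-02] F [-2.4 -1.3  8.4] gap 0.0008
```

```bash
python3 -m pendant '[[[0,0,0],0],[[0,0,-0.05],0],[[0,0,-0.04],0],[[0,0,-0.04],0],[[0,0,-0.04],0],[[0,0,-0.03],0],[[0,0,-0.03],0],[[0,0,-0.03],0]]'; python3 -m pendant '[[[0,0,1],0],[[0,0,1.5],0],[[0,0,1.5],0],[[0,0,1.5],0],[[0,0,1.5],0],[[0,0,1.5],0],[[0,0,1.5],0],[[0,0,0],0]]'
python3 - <<'E'
from h import *
st();snap('wrist','w10');snap('scene','s10');crop('s10',190,130,450,320,'s10c')
E
```

```text
time: 43.55
position: [0.5045, 0.1326, 0.0295]
tcp_rot: [3.137, -0.004, 0.072]
contact_force: [-2.5, -0.8, 7.6]
finger_gap: 0.0001
time: 44.22
position: [0.5047, 0.1326, 0.1332]
tcp_rot: [3.136, -0.004, 0.072]
contact_force: [0.9, -0.5, 0.3]
finger_gap: 0.0007
44.22 p [0.5047 0.1326 0.1332] rpy [ 3.136 -0.004  0.072] F [ 0.9 -0.5  0.3] gap 0.0007
s10c 3.076923076923077
```

View pics/w10.png

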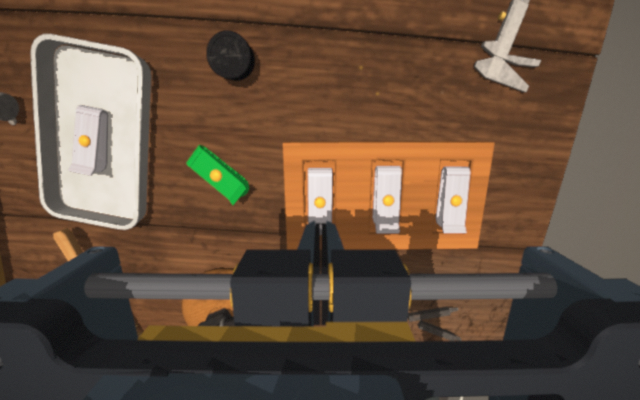

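View pics/s10c.png

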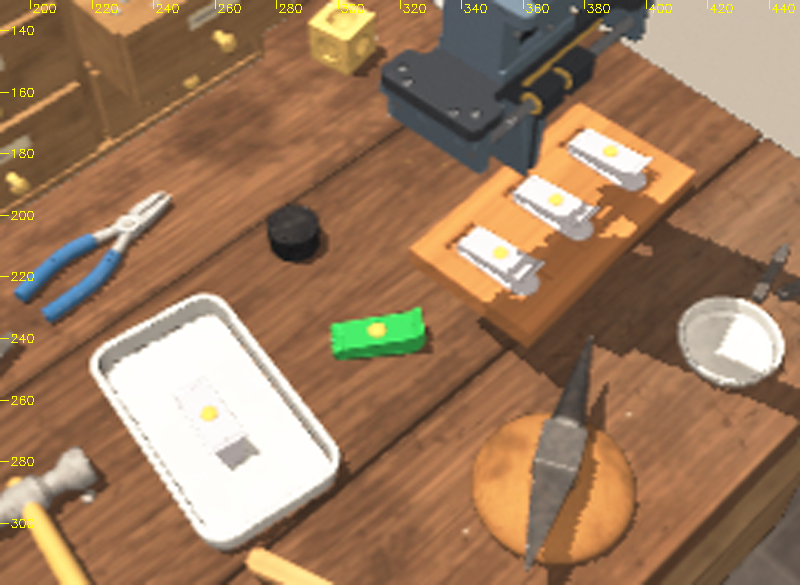

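```bash
python3 -c "
from plant import r
print(r.sign_off())"
```

```text
the job is handed in; nothing more can be done
None
```

The soft clip was in the left pocket. It now lies in the tray, the spare is in its place, and the job is handed in. The hand-in reports no verdict, so the checks below are my own.

| Clip | Force on rivet | Gave about | Stiffness | Judged |
|---|---|---|---|---|
| Left pocket (original) | 5.5 N | 4 mm | 1.4 N/mm | soft |
| Middle pocket | 7.3 N | 1.8 mm | 3.5–4 N/mm | firm |
| Right pocket | 6.2 N | 1.5 mm | about 4 N/mm | firm |
| Spare, in left pocket | 4.6–8.8 N | 1.2–2.3 mm | 4.2 N/mm | firm |

- **Final pictures:** The soft clip lies foot down near the middle of the tray. The spare is in the left pocket with its lip towards the robot, like the other two. The tin and pliers look unmoved. The brush was not checked separately, but nothing went near it. The arm stood clear, with contact force at zero.
- **Middle clip:** My presses overshot to about 14 N, and later to about 10 N, before I held it at 7.3 N. This stays under the 20 N limit.
- **Right clip:** My first press slid about 5 mm off centre on the rivet, so I re-centred and pressed again.
- **Camera disagreement:** At the start the scene camera placed parts 4–5 mm away from the wrist camera. I worked from the wrist camera, and the contacts agreed with it.
- **Time:** It took about 44 s of the 72 s allowed.

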